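Lock the drive stem into the food processor base

ROBOT

A 6-joint arm with a two-finger parallel gripper is mounted at the origin on a cart in front of the work surface, level with it; the furniture and walls round the work are solid. World frame = base frame: x ahead of the robot, y to its left, z up, the work surface at z = 0. Lengths are in mm, angles in rad, forces in N, time in s.
With the tool pointing down it reaches from about 250 to 775 mm from the base axis. Payload 8.9 kg.
Tool frame: the origin (TCP) lies midway between the tips of the shut fingers; the grasp point (between the pads) lies 19 mm behind it; z points along the fingers, y is the line along which they close (so a half turn about z gives the same grasp; the last joint's range is limited). The gripper opens to 85 mm and grips with 20 to 120 N. Pads are 22 mm wide; open, the fingers measure 114 mm over their backs; the gripper's body (76 mm by 85 mm) begins 54 mm behind the grasp point. The pads swing forward as they close: fully open they stand 13 mm farther back than shut.
Start: joints at [1.046, 0.291, -0.153, 1.127, 0, 1.431], TCP at [197.552, 486.412, 196.005] pointing down, gripper open.
Joint ranges: [-2.52, 2.52], [-0.91, 1.74], [-1.3, 1.37], [-1.96, 2.02], [-1.52, 1.47], [-3.14, 3.14]. Speed limits (rad/s): [2.22, 2.22, 2.79, 3.14, 3.14, 3.14].

INTERFACE

Orientations are given as a rotation vector (axis times angle).
In Python, from plant import manip gives the robot as it stands. Calls block until the motion is done:
- manip.goto(position, orientation): joint-space move of the TCP to a pose.
- manip.move_linear(position, max_speed=150, ori=None): straight line of the TCP; ori=None keeps the orientation; max_speed is the mean speed in mm/s.
- manip.goto_joints(angles): joint-space move.
- manip.gripper_open() and manip.clamp(strength=None): open the fingers fully, or close them until they stop; strength is the grip in N (None keeps the last).
- manip.sleep(seconds).
- manip.ik(position, orientation): joint angles nearest the present ones, or None.
- manip.state(): the state.
- manip.read_camera(name): name is "scene" or "top" or "wrist"; returns the picture (420x560x3 uint8, blue, green, red); there is no depth.
- manip.get_calibration(name): a dict with "fov_y" (degrees; the focal length in pixels is half the picture's height over the tangent of half this angle, whatever the lens; pixels are square), "cx", "cy" (the principal point, pixels), "R" (3x3) and "t" (3): a world point X has camera coordinates R X + t; the wrist camera has in their place "tool_from_camera" (4x4, takes a point from camera to tool coordinates, whose origin is the TCP and whose axes are the flange's). Camera axes: x right, y down, z forward; pixel columns grow to the right and rows downward; lengths in mm; the calibration is good to about 2 mm. A picture is of the moment at which its call begins: read the wrist's pose just before it. get_calibration takes no time and is no camera call.
A pose or a line that the arm cannot do raises manip.IKError and nothing moves.
- manip.close_job(): hands the job in; it is judged then, once.
Trained networks look in the newest picture that a camera, given by its name, has taken for a name from the list of things; names that differ only in an ending like _2 or _b are one class to them, and where a whole thing is asked for, a point or a joint stands for the part that bears it (a point fixed in the world has none). Each returns a list of dicts, best first, with "p" (0 to 1); they miss things now and then, are a little off and sometimes report something else, mostly with a low value. They report only what shows in the picture. A call takes as long as a camera call.
- manip.silhouettes(name, camera): "mask" (420x560 bool, what is visible of it) and "location" ([column, row] as shares, 0 to 1, of the picture: columns of its width, rows of its height, amid what is visible of it).
- manip.place_of(name, camera): "location" ([column, row] as shares, 0 to 1, of the picture: columns of its width, rows of its height: a listed point, or the origin of a listed thing).
The state is a dict: "time_s": time; "joint_positions": joint angles; "qvel": joint speeds; "tau": joint torques, N m; "eef_pos": TCP position; "tool_rot": TCP orientation; "wrist_force": force on the tool from outside, world axes, zero at the start; "wrist_torque": the same for the moment, N m; "opening": finger opening in mm; "grasp_force": force on a finger pad.
Only numpy, scipy, OpenCV 4.12 (cv2) and the standard library are available. Lean on these libraries where they do the work, as an engineer would, in place of code of your own. Each camera call takes 0.05 s, during which the arm holds its last target. There are 200 camera calls.

TASK

Take the washed drive stem out of its drying stand and fit it back in the food processor base: put its T-foot down through the slot, push it down gently against the spring, turn it a quarter turn clockwise (seen from above) to the stop, and let it spring up into its locking pocket. Then let go of it, locked and upright. Do not force it (the slot may sit up to 8 mm off the middle of the base, so feel for it), and leave the mug and the jars and tin alone.

Things in the scene. Friction and masses are not known exactly. Their poses are not given: they have to be found in the camera images.
- stem: Loose drive stem, 90 g, 88 mm tall, upright in the stand. Origin: underside centre of its T-foot, z up. Foot: steel bar 36 mm (x) by 10 (y) by 8 high. Above: shaft 9 mm thick, black collar 20 mm wide at z 36 to 42, orange wing grip z 48 to 88, 42 mm along x, 12 mm thick in y: grip it across the 12 mm. Wing and bar are parallel; a half turn about z makes no difference.
- stand: Fixed pale wooden drying stand, 90 x 64 x 24 mm high, origin at its underside's centre. A pocket 14 mm deep (floor at z 10), about 40 mm along x and 14 mm along y, holds the stem's foot loosely; the stem's wing lies along the stand's x.
- base: Fixed white motor base of a food processor, 150 x 150 x 70 mm high, grey panel with a black dial on its -x side; origin at its underside's centre, z up. In its top a steel square coupling block, 54 x 54 mm, 6 mm proud, in a dark rubber skirt. The slot through the block runs along the base's x (green dots at its ends), the locked direction along its y (red dots).
- face_mid (a point): Middle of the base at the height of the coupling's top face (z 76 in the base). The slot is 40 mm (base x) by 13 mm (base y). Its centre lies off this point by up to 8 mm along base x and 8 mm along base y, differently each time: no reading shows it, so feel or look for it. It does not shift under load.
- turn_level (a point): On the base's middle axis, 20 mm below the top face. A foot put in the slot meets the spring plunger at 10 mm below the face (foot underside). From 18 mm down to 23 mm (end of travel) it is under the face and can turn clockwise seen from above; hard stops lie about 6 degrees beyond 0 and 90 degrees. Let go half-way, it stays under the face and can be regripped.
- lock_level (a point): On the base's middle axis, 14 mm below the top face: where the foot's underside ends up when locked. At 90 degrees a pocket 14 mm wide in the face's underside lets the spring lift the foot from 18 to 14 mm depth; it cannot turn back from there.
- plunger (a joint): Spring plunger under the slot, travel in m: 0 up, 0.013 fully down, about 0.004 with the stem locked. It pushes up with 3 N at 0 plus 0.6 N per mm: 5.4 N when locked, 8 to 10 N when pressed down for turning.
- mug: Loose white mug with dark stripes, 90 x 120 x 88 mm, origin at the centre of its underside; leave it alone.
- spice_jar: Loose glass spice jar with a green cap, 44 mm diameter, 99 mm tall, origin at the centre of its underside; leave it alone.
- jam_jar: Loose jar of red jam with a red lid, 65 x 69 x 86 mm, origin at the centre of its underside; leave it alone.
- tin: Loose low food tin, 75 mm diameter, 58 mm tall, origin at the centre of its underside; leave it alone.

How it is judged (in metres and radians):
On the way:
1. the T-foot is pushed down through the slot, lying along it (z of stem in the frame of base below 0.06 m and angle between the x axis of stem and the x axis of base, either way round below 0.25 rad and horizontal distance between stem and base below 0.017 m).
At the end, for the whole second after the job is handed in: The stem is locked, let go, at rest, upright within 0.12 rad: foot within 17 mm of the base's middle, across the slot (within 0.2 rad of the base's y), its underside 60 to 64.2 mm above the base's underside, the plunger pressed by more than 2 mm (z of stem in the frame of base between 0.06 and 0.0642 m and horizontal distance between stem and base below 0.017 m and angle between the x axis of stem and the y axis of base, either way round below 0.2 rad and angle between stem's own z axis and vertical below 0.12 rad and value of joint plunger above 0.002 m and linear speed of stem below 0.02 m/s and angular speed of stem below 0.2 rad/s); the robot touches nothing.
It fails at once if the stem is forced: more than 50 N between stem and base (contact force between stem and base above 50 N).
It fails at once if the robot presses on the base itself with more than 25 N (contact force between any of the fingers, the arm and base above 25 N).
It fails at once if a bystander is moved by more than 20 mm (distance of any of mug, spice_jar, jam_jar, tin from where it was at the start of the episode above 0.02 m).
It also fails if it takes over 67 s, if anything falls off the work surface, if the arm or the gripper's body presses on something with over 40 N, if the wrist force passes 120 N, or if a joint passes its speed limit or range.

## Working session

There is one attempt and no reset: what is moved stays moved. The work goes in short steps, each a Python script; the robot and the scene stay as the last script left them, time stands still between calls to the robot, and variables do not carry over. Pictures are saved under pics/ and viewed, at most 10 in all, crops included, and the job is handed in when it is done.

```bash
mkdir -p pics
cat > h.py <<'E'
import numpy as np, cv2
from plant import manip
from scipy.spatial.transform import Rotation as Ro
def ray(cam,px,st=None):
    c=manip.get_calibration(cam); f=210/np.tan(np.radians(c['fov_y'])/2)
    d=np.array([(px[0]-c['cx'])/f,(px[1]-c['cy'])/f,1.])
    if 'R' in c:
        R=np.array(c['R']);t=np.array(c['t']); return -R.T@t, R.T@d
    T=np.array(c['tool_from_camera']); s=st
    Rt=Ro.from_rotvec(s['tool_rot']).as_matrix()
    return Rt@T[:3,3]+np.array(s['eef_pos']), Rt@T[:3,:3]@d
def atz(cam,px,z,st=None):
    o,d=ray(cam,px,st); return o+d*(z-o[2])/d[2]
def proj(cam,X):
    c=manip.get_calibration(cam); f=210/np.tan(np.radians(c['fov_y'])/2)
    p=np.array(c['R'])@X+np.array(c['t']); return f*p[:2]/p[2]+[c['cx'],c['cy']]
def px(l): return np.array(l)*[560,420]
E
python3 - <<'E'
from h import *
im={c:manip.read_camera(c) for c in ['scene','top']}
cv2.imwrite('pics/a.png',np.vstack([cv2.resize(im['scene'],(400,300)),cv2.resize(im['top'],(400,300))]))
cv2.imwrite('pics/top.png',cv2.resize(im['top'],(800,600)))
cv2.imwrite('pics/scene.png',cv2.resize(im['scene'],(800,600)))
for c in ['top','scene']:
  for n,z in [('stem',10),('stand',0),('base',0),('face_mid',76),('mug',0),('spice_jar',0),('jam_jar',0),('tin',0)]:
    r=manip.place_of(n,c)
    for q in r[:2]:
      p=px(q['location']); print(c,n,round(q['p'],2),p.round(),atz(c,p,z).round(1))
s=manip.state();print(s['time_s'],s['tool_rot'],s['wrist_force'])
for c in ['top','scene']: print(c, ray(c,(280,210)))
print(manip.get_calibration('wrist'))
E
```

```text
top stem 0.54 [259. 239.] [467.5 143.   10. ]
top stem 0.47 [341. 244.] [ 450.1 -103.8   10. ]
top stand 0.86 [341. 242.] [ 458.1 -105.5    0. ]
top base 0.83 [264. 238.] [471.5 129.7   0. ]
top base 0.62 [258. 243.] [458.8 146.9   0. ]
top face_mid 0.74 [257. 238.] [464.9 143.2  76. ]
top mug 0.72 [175. 234.] [489.2 403.3   0. ]
top spice_jar 0.58 [298. 182.] [644.2  23.4   0. ]
top spice_jar 0.29 [261. 237.] [476.  139.5   0. ]
top jam_jar 0.89 [185. 204.] [581.9 376.3   0. ]
top tin 0.75 [401. 183.] [ 637.7 -294.7    0. ]
scene stem 0.84 [279. 271.] [ 455.1 -101.5   10. ]
scene stand 0.82 [277. 275.] [ 449.3 -103.2    0. ]
scene base 0.72 [381. 294.] [ 643.7 -294.3    0. ]
scene base 0.67 [244. 225.] [470.4 150.    0. ]
scene face_mid 0.6 [246. 210.] [465.9 121.9  76. ]
scene mug 0.86 [215. 189.] [475.1 411.8   0. ]
scene spice_jar 0.86 [312. 232.] [636.2  16.9   0. ]
scene jam_jar 0.74 [247. 188.] [581.3 363.8   0. ]
scene tin 0.81 [383. 293.] [ 648.2 -293.5    0. ]
0.9 [-6.02256487e-01 -3.08332448e+00  1.56335613e-05] [-0.30731756 -0.87512615  0.09157544]
top (array([ 350.53966366,   41.21546423, 1392.09667881]), array([ 0.14766614,  0.02717948, -0.98866895]))
scene (array([  45.53409416, -838.76547626,  743.94591636]), array([ 0.41142248,  0.7346445 , -0.53971758]))
{'fov_y': 61.94707569634194, 'cx': 277.5265804630384, 'cy': 206.48927914208127, 'tool_from_camera': array([[-3.96038379e-04, -9.55634049e-01, -2.94556291e-01,
         7.40853447e+01],
       [ 9.99999902e-01, -4.36181729e-04,  7.05867505e-05,
         1.24092850e+00],
       [-1.95935174e-04, -2.94556234e-01,  9.55634128e-01,
        -1.77612329e+02],
       [ 0.00000000e+00,  0.00000000e+00,  0.00000000e+00,
         1.00000000e+00]])}
```

View pics/top.png

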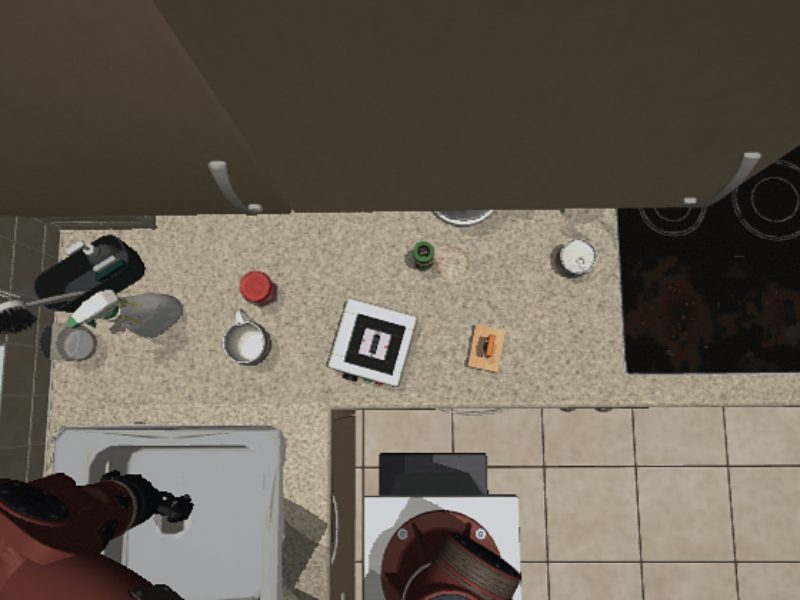

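View pics/scene.png

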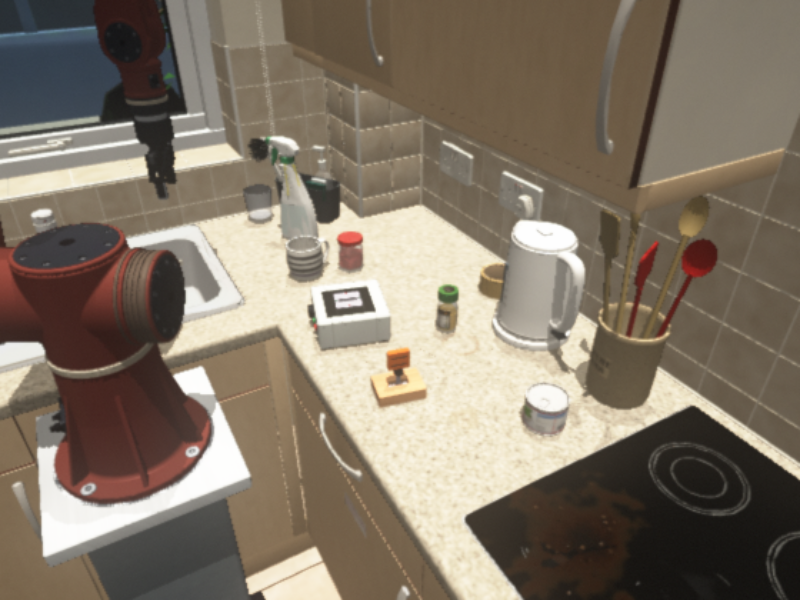

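The top view shows the base near (373,343) with its yaw about -15°, and the stand with the stem near (488,347). Mug, jars and tin are clear of both. Next I look from near with the wrist camera.

```bash
cat >> h.py <<'E'
def down(yaw): return (Ro.from_euler('z',yaw,degrees=True)*Ro.from_euler('x',180,degrees=True)).as_rotvec()
def projw(X,s):
    c=manip.get_calibration('wrist'); f=210/np.tan(np.radians(c['fov_y'])/2); T=np.array(c['tool_from_camera'])
    Rt=Ro.from_rotvec(s['tool_rot']).as_matrix()
    p=T[:3,:3].T@(Rt.T@(np.array(X)-np.array(s['eef_pos']))-T[:3,3]); return f*p[:2]/p[2]+[c['cx'],c['cy']]
E
python3 - <<'E'
from h import *
def look(tag,names):
  s=manip.state(); im=manip.read_camera('wrist'); cv2.imwrite(f'pics/{tag}.png',im)
  np.save(f'pics/{tag}.npy',np.r_[s['eef_pos'],s['tool_rot']])
  for n,z in names:
    for q in manip.place_of(n,'wrist')[:2]:
      p=px(q['location']); print(tag,n,round(q['p'],2),p.round(1),atz('wrist',p,z,s).round(1))
    for q in manip.silhouettes(n,'wrist')[:1]:
      r=cv2.minAreaRect(np.argwhere(q['mask'])[:,::-1].astype(np.float32)); print('  mask',r)
manip.goto([450,143,226],down(165)); look('wb',[('base',0),('face_mid',76)])
manip.goto([440,-104,230],down(180)); look('ws',[('stem',10),('stand',0)])
s=manip.state();print(s['time_s'],s['joint_positions'])
E
python3 -c "
import cv2,numpy as np
cv2.imwrite('pics/v1.png',cv2.imread('pics/wb.png'));"
```

```text
wb base 0.84 [275.6 180.8] [467.6 137.7   0. ]
  mask ((275.0, 184.0), (160.0, 158.0), 90.0)
wb face_mid 0.97 [272.5 198. ] [466.6 135.3  76. ]
  mask ((275.5, 184.0), (158.0, 157.0), 90.0)
ws stem 0.87 [278.8 177.1] [ 453.4 -101.1   10. ]
  mask ((280.0, 192.0), (18.412687301635742, 54.909263610839844), 9.462322235107422)
ws stand 0.65 [283.  175.4] [453.5 -96.    0. ]
  mask ((280.70001220703125, 179.10000610351562), (58.24583435058594, 81.24047088623047), 12.528807640075684)
3.95 [-3.92094344e-01  1.33277355e-01 -2.65316729e-01  1.17224214e+00
  8.67434346e-05 -3.93546593e-01]
```

View pics/wb.png

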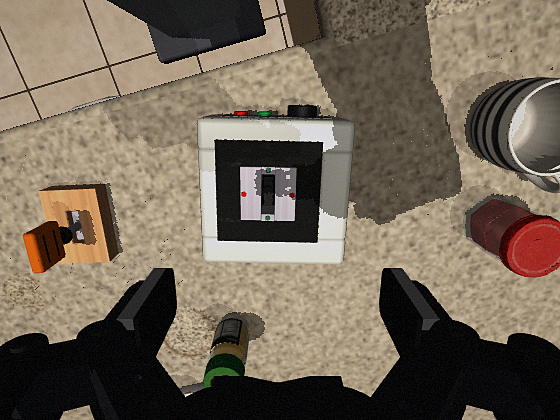

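View pics/ws.png

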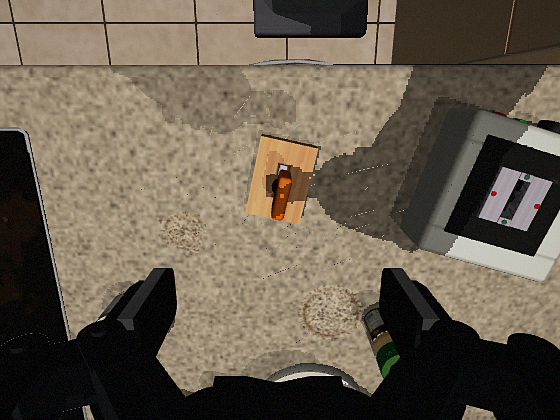

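Base picture: block centred at (268,194), slot near (268,187), green dots above and below, so the base yaw is about -15°. The stem picture shows the wing at about (281,195), tilted about 11°. I'll measure both from nearer at two opposite yaws, so that camera offset errors cancel.

Run:
```python
from h import *
def look(tag,xy,z,yaw,zp):
  u=np.array([np.cos(np.radians(yaw)),np.sin(np.radians(yaw))])
  off=74-(z+178-zp)*0.308
  p=np.array(xy)-off*u
  manip.goto([*p,z],down(yaw)); manip.sleep(0.3)
  s=manip.state(); im=manip.read_camera('wrist'); cv2.imwrite(f'pics/{tag}.png',im)
  np.save(f'pics/{tag}.npy',np.r_[s['eef_pos'],s['tool_rot']])
  return s
def nn(tag,names,s):
  for n,z in names:
    for q in manip.place_of(n,'wrist')[:1]:
      p=px(q['location']); print(tag,n,round(q['p'],2),p.round(1),atz('wrist',p,z,s).round(1))
st=(453,-101); sy=-10
for tag,yaw in [('s1',170),('s2',-10)]:
  s=look(tag,st,165,yaw,60); nn(tag,[('stem',10),('stand',0)],s)
for tag,yaw in [('b2',-15),('b1',165)]:
  s=look(tag,(467,140),120,yaw,76); nn(tag,[('base',0),('face_mid',76)],s)
print(manip.state()['time_s'])
a=[cv2.imread(f'pics/{t}.png')[60:350,130:430] for t in ['s1','s2','b1','b2']]
cv2.imwrite('pics/q.png',np.vstack([np.hstack(a[:2]),np.hstack(a[2:])]))
```

```text
s1 stem 0.97 [278.3 190.5] [454.  -99.7  10. ]
s1 stand 0.87 [278.7 188.6] [454.7 -99.4   0. ]
s2 stem 0.97 [275.5 192.5] [455.2 -98.3  10. ]
s2 stand 0.57 [278.7 190.1] [ 454.5 -101.4    0. ]
b2 base 0.38 [  0.  242.9] [479.5 402.   -0. ]
b2 face_mid 0.75 [282.7 208.1] [467.7 137.4  76. ]
b1 base 0.86 [275.3 179.7] [465.9 139.5   0. ]
b1 face_mid 0.66 [269.3 203.2] [463.7 136.4  76. ]
16.0833
```

View pics/q.png

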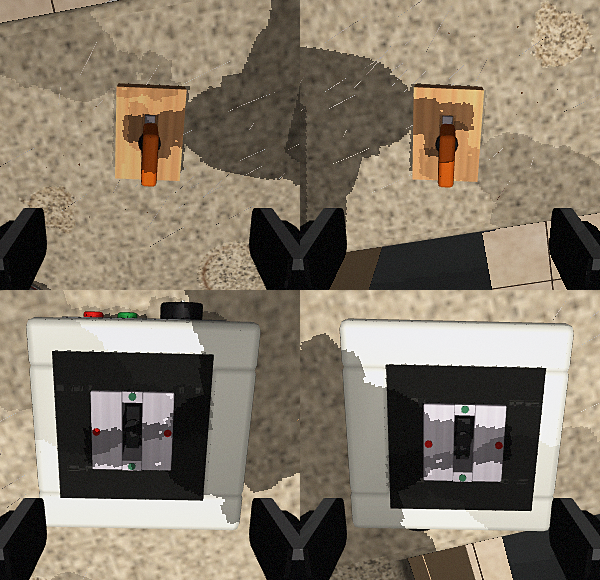

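Run:
```python
from h import *
for t in ['s1','s2','b1','b2']:
  im=cv2.imread(f'pics/{t}.png'); v=np.load(f'pics/{t}.npy'); s=dict(eef_pos=v[:3],tool_rot=v[3:])
  hsv=cv2.cvtColor(im,cv2.COLOR_BGR2HSV)
  def comp(m,roi,k=4):
    mm=np.zeros_like(m);mm[roi]=m[roi]
    n,l,S,c=cv2.connectedComponentsWithStats(mm.astype(np.uint8)*255)
    o=[(S[i][4],c[i],S[i],l==i) for i in range(1,n)]; return sorted(o,key=lambda a:-a[0])[:k]
  roi=np.s_[120:270,200:380]
  if t[0]=='b':
    for nm,lo,hi in [('g',(40,80,40),(90,255,255))]:
      for a,c,S,l in comp(cv2.inRange(hsv,lo,hi)>0,roi,2): print(t,nm,a,c.round(1),atz('wrist',c,76,s).round(1))
    m=(cv2.inRange(hsv,(0,120,60),(10,255,255))|cv2.inRange(hsv,(170,120,60),(180,255,255)))>0
    for a,c,S,l in comp(m,roi,2): print(t,'r',a,c.round(1),atz('wrist',c,76,s).round(1))
  else:
    m=cv2.inRange(hsv,(3,190,60),(16,255,255))>0
    for a,c,S,l in comp(m,np.s_[100:290,200:380],1): print(t,'orange',a,c.round(1),S, cv2.minAreaRect(np.argwhere(l)[:,::-1].astype(np.float32)))
c=[cv2.resize(cv2.imread(f'pics/{t}.png')[r0:r0+100,c0:c0+100],(400,400),interpolation=cv2.INTER_NEAREST) for t,r0,c0 in [('b1',150,212),('b2',165,245)]]
cv2.imwrite('pics/slots.png',np.hstack(c))
```

```text
s1 orange 769 [279.4 219.7] [271 194  18  52 769] ((279.4566650390625, 219.55169677734375), (15.328972816467285, 51.519378662109375), 3.094058036804199)
s2 orange 860 [276.1 217.7] [268 185  17  62 860] ((276.4582214355469, 215.62808227539062), (15.470873832702637, 61.180274963378906), 2.12109637260437)
b1 g 47 [262.  166.3] [438.7 138.5  76. ]
b1 g 37 [261.1 236.1] [484.8 124.8  76. ]
b1 r 46 [297.2 202.9] [468.3 154.3  76. ]
b1 r 43 [225.8 201.6] [455.2 109.   76. ]
b2 g 43 [294.6 179. ] [481.9 123.4  76. ]
b2 g 36 [292.1 247.5] [435.6 136.8  76. ]
b2 r 45 [258.  213.8] [465.2 152.8  76. ]
b2 r 45 [328.4 215.1] [452.1 107.6  76. ]
```

View pics/slots.png

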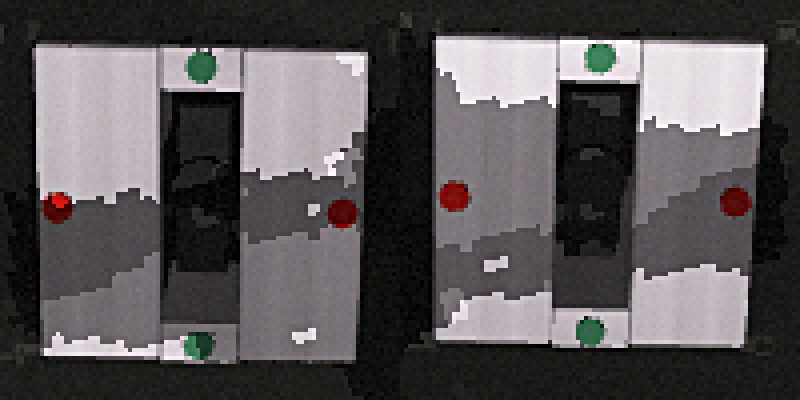

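```bash
cat > fit.py <<'E'
from h import *
from scipy.optimize import minimize
V=[]
for t in ['s1','s2']:
  im=cv2.imread(f'pics/{t}.png'); hsv=cv2.cvtColor(im,cv2.COLOR_BGR2HSV); v=np.load(f'pics/{t}.npy')
  m=cv2.inRange(hsv,(2,185,45),(17,255,255)); m[:100]=0;m[290:]=0;m[:,:200]=0;m[:,380:]=0
  m=cv2.morphologyEx(m,cv2.MORPH_CLOSE,np.ones((5,5)))
  n,l,S,c=cv2.connectedComponentsWithStats(m); i=1+np.argmax(S[1:,4]); V.append((l==i,v)); print(t,S[i])
B=np.array([[x,y,z] for x in(-21,21) for y in (-6,6) for z in (58,98)],float)
def cost(p):
  e=0
  for m,v in V:
    Rt=Ro.from_rotvec(v[3:]).as_matrix(); s=dict(eef_pos=v[:3]+Rt@[p[3],p[4],0],tool_rot=v[3:])
    R=Ro.from_euler('z',p[2],degrees=True).as_matrix()
    P=np.array([projw(R@b+[p[0],p[1],0],s) for b in B],np.float32)
    h=cv2.convexHull(P); k=np.zeros((420,560),np.uint8); cv2.fillConvexPoly(k,np.round(h*16).astype(np.int32),1,shift=4)
    e+=np.sum((k>0)!=m)
  return e
best=min((minimize(cost,[454.6,-99.5,y,0,0],method='Nelder-Mead',options=dict(initial_simplex=np.array([[454.6,-99.5,y,0,0]]+[list(np.array([454.6,-99.5,y,0,0])+d) for d in np.diag([4,4,4,3,3])]),maxiter=300)) for y in(-14,-10,-7)),key=lambda r:r.fun)
print(best.x.round(2),best.fun)
E
python3 fit.py
```

```text
s1 [271 183  18  63 957]
s2 [268 184  18  63 955]Traceback (most recent call last):
  File "fit.py", line 19, in <module>
    best=min((minimize(cost,[454.6,-99.5,y,0,0],method='Nelder-Mead',options=dict(initial_simplex=np.array([[454.6,-99.5,y,0,0]]+[list(np.array([454.6,-99.5,y,0,0])+d) for d in np.diag([4,4,4,3,3])]),maxiter=300)) for y in(-14,-10,-7)),key=lambda r:r.fun)
  File "fit.py", line 19, in <genexpr>
    best=min((minimize(cost,[454.6,-99.5,y,0,0],method='Nelder-Mead',options=dict(initial_simplex=np.array([[454.6,-99.5,y,0,0]]+[list(np.array([454.6,-99.5,y,0,0])+d) for d in np.diag([4,4,4,3,3])]),maxiter=300)) for y in(-14,-10,-7)),key=lambda r:r.fun)
              ~~~~~~~~^^^^^^^^^^^^^^^^^^^^^^^^^^^^^^^^^^^^^^^^^^^^^^^^^^^^^^^^^^^^^^^^^^^^^^^^^^^^^^^^^^^^^^^^^^^^^^^^^^^^^^^^^^^^^^^^^^^^^^^^^^^^^^^^^^^^^^^^^^^^^^^^^^^^^^^^^^^^^^^^^^^^^^^^^^^^^^^^^^^^^^^^^^^^^^^
    res = _minimize_neldermead(fun, x0, args, callback, bounds=bounds,
                               **options)
    fxcc = func(xcc)
    fx = function(np.copy(x), *(wrapper_args + args))
  File "fit.py", line 15, in cost
    P=np.array([projw(R@b+[p[0],p[1],0],s) for b in B],np.float32)
                ~~~~~^^^^^^^^^^^^^^^^^^^^^
  File "h.py", line 20, in projw
    c=manip.get_calibration('wrist'); f=210/np.tan(np.radians(c['fov_y'])/2); T=np.array(c['tool_from_camera'])
ValueError: time passes only in moves, steps and waits
```

```bash
sed -i "s/^from plant import manip/from plant import manip\nfrom functools import lru_cache\ncal=lru_cache(None)(manip.get_calibration)/; s/c=manip.get_calibration(/c=cal(/" h.py; python3 fit.py
```

```text
s1 [271 183  18  63 957]
s2 [268 184  18  63 955]
[ 454.33 -100.    -10.42    1.25   -1.13] 336.0
```

Run:
```python
from h import *
p=np.array([454.3,-100.0]); H=51
manip.goto([*p,150],down(169.6)); manip.move_linear([*p,61],150)
manip.clamp(60); s=manip.state(); print(s['opening'],s['grasp_force'],s['time_s'],np.round(s['eef_pos'],1),np.round(s['wrist_force'],1))
manip.move_linear([*p,160],120); s=manip.state(); print(s['opening'],s['grasp_force'],np.round(s['wrist_force'],1))
q=np.array([460.2,130.9])
manip.goto([*q,160],down(163.7)); manip.move_linear([*q,76+H+4],100); manip.sleep(.3)
s=manip.state(); f0=s['wrist_force'];print(s['time_s'],np.round(s['eef_pos'],1),np.round(f0,2),np.round(s['wrist_torque'],2),s['opening'])
np.save('f0.npy',np.r_[f0,s['wrist_torque']])
for d in [2,0,-1,-2,-3,-5,-7]:
  manip.move_linear([*q,76+H+d],20); s=manip.state(); f=s['wrist_force']-f0
  print(d,np.round(f,1),np.round(s['wrist_torque']-np.load('f0.npy')[3:],2),round(s['eef_pos'][2]-76-H,2),round(s['time_s'],1))
  if abs(f[2])>6 or np.hypot(*f[:2])>10: print('contact');break
cv2.imwrite('pics/ins.png',manip.read_camera('wrist'))
```

```text
7.480263339448127 58.76695180311799 18.5 [ 454.5 -100.1   61.3] [0.1 0.4 5.7]
7.860727056699825 58.558443346262834 [-0.2  0.3 -1. ]
21.1333 [460.6 130.9 131.5] [ 0.02 -0.4  -1.52] [-0.02 -0.02  0.03] 7.932780620563278
2 [-0.4  0.9  0.3] [-0. -0.  0.] 1.89 21.4
0 [0.5 0.1 1.1] [ 0.04  0.   -0.02] -0.16 21.6
-1 [-0.1  0.2  1.7] [ 0.01 -0.04 -0.02] -1.06 21.9
-2 [0.8 1.9 0.3] [ 0.04  0.01 -0.04] -2.03 22.1
-3 [0.2 0.9 0.2] [-0.01 -0.   -0.01] -3.06 22.4
-5 [-1.   1.3  0.9] [-0.04  0.01 -0.01] -5.13 22.6
-7 [0.1 0.5 0.9] [-0.    0.04  0.02] -7.14 22.9
```

View pics/ins.png

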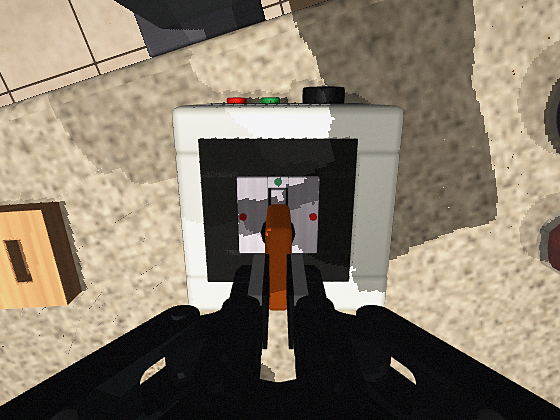

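The stem is held and its foot is inside the slot (wing at (279,260), in line with the slot), with no contact force so far. Pressing on to turning depth.

```bash
cat >> h.py <<'E'
f0=np.load('f0.npy')
q=np.array([460.2,130.9]); H=51
def go(d,yaw,v=25,lim=(16,10)):
    manip.move_linear([*q,76+H+d],v,ori=down(yaw)); s=manip.state(); f=s['wrist_force']-f0[:3]
    R=Ro.from_rotvec(s['tool_rot']).as_matrix(); y=np.degrees(np.arctan2(R[1,0],R[0,0]))
    print(d,yaw,np.round(f,1),np.round(s['wrist_torque']-f0[3:],2),round(s['eef_pos'][2]-76-H,2),round(y,1),round(s['opening'],1),round(s['time_s'],1))
    return abs(f[2])<lim[0] and np.hypot(*f[:2])<lim[1]
E
python3 - <<'E'
from h import *
for d in [-9,-11,-13,-15,-17,-19,-20.5]:
  if not go(d,163.7): print('stop');break
else:
  for y in [158,153,148,143]:
    if not go(-20.5,y): print('stop');break
E
```

```text
-9 163.7 [0.4 0.4 0.4] [ 0.04 -0.02 -0.09] -9.12 163.7 7.9 23.2
-11 163.7 [0.8 0.  5.7] [ 0.02  0.03 -0.05] -10.82 163.7 7.8 23.4
-13 163.7 [ 0.2 -0.1  4.6] [-0.    0.02 -0.09] -12.92 163.7 7.5 23.7
-15 163.7 [0.4 0.5 6.4] [ 0.07 -0.01 -0.04] -14.95 163.7 7.9 23.9
-17 163.7 [-0.1 -0.8  6.5] [ 0.    0.01 -0.02] -16.87 163.7 8.0 24.2
-19 163.7 [0.6 1.9 7.9] [ 0.03  0.05 -0.01] -18.74 163.7 7.8 24.4
-20.5 163.7 [-0.1  0.7 10. ] [ 0.02  0.04 -0.08] -20.12 163.7 8.0 24.7
-20.5 158 [0.5 0.7 9.4] [ 0.04  0.1  -0.03] -20.06 158.0 7.9 24.9
-20.5 153 [-0.2 -0.   9.1] [-0.03  0.07 -0.07] -20.04 153.0 7.6 25.2
-20.5 148 [-0.4  0.2  9.5] [0.03 0.04 0.01] -20.05 148.0 7.5 25.4
-20.5 143 [-0.3  0.6  8.9] [ 0.02  0.04 -0.04] -20.06 143.0 8.0 25.7
```

Run:
```python
from h import *
ok=True
for y in [135,127,119,111,103,95,87,80,76,73.7]:
  ok=go(-20.5,y)
  if not ok: print('stop');break
if ok:
  for d in [-19,-17.5,-16,-15,-14.3]:
    if not go(d,73.7): print('stop');break
```

```text
-20.5 135 [-0.1  0.2  8.5] [ 0.01  0.06 -0.03] -20.06 135.0 7.8 26.0
-20.5 127 [-0.4  0.   9.5] [ 0.    0.05 -0.02] -20.06 127.0 8.3 26.3
-20.5 119 [-0.2 -0.1 10. ] [0.03 0.04 0.  ] -20.05 119.0 7.3 26.6
-20.5 111 [-0.3  0.4  8.7] [-0.02 -0.   -0.04] -20.05 111.0 7.7 26.9
-20.5 103 [-0.2  0.   9.7] [-0.01  0.05 -0.03] -20.05 103.0 8.3 27.1
-20.5 95 [ 0.2 -0.2  8.9] [ 0.08  0.04 -0.02] -20.05 95.0 7.6 27.4
-20.5 87 [-0.2  0.8  9.7] [0.02 0.02 0.  ] -20.06 87.0 8.0 27.7
-20.5 80 [-0.1  0.3  9.3] [ 0.06  0.06 -0.  ] -20.06 80.0 7.6 28.0
-20.5 76 [ 0.8 -0.3  9.4] [0.05 0.09 0.  ] -20.04 76.0 7.7 28.2
-20.5 73.7 [ 0.1 -0.   9.9] [ 0.03  0.01 -0.07] -20.05 73.7 7.8 28.5
-19 73.7 [-0.3 -0.4  8.6] [-0.03  0.04 -0.04] -18.57 73.7 7.8 28.8
-17.5 73.7 [0.8 0.7 8.3] [0.01 0.01 0.02] -17.14 73.7 7.7 29.0
-16 73.7 [0.5 0.5 6.8] [-0.   -0.01  0.04] -15.73 73.7 7.5 29.2
-15 73.7 [0.2 0.6 5.2] [ 0.02  0.   -0.02] -14.85 73.7 7.7 29.5
-14.3 73.7 [1.2 0.8 4.8] [ 0.05 -0.07 -0.01] -14.26 73.7 7.6 29.8
```

It has risen into the pocket. I pull up gently to confirm the lock, then release and check.

Run:
```python
from h import *
go(-13.5,73.7); go(-13,73.7); go(-14,73.7)
manip.gripper_open(); manip.sleep(.3)
manip.move_linear([*q,220],120); manip.sleep(.3)
s=manip.state(); cv2.imwrite('pics/end.png',manip.read_camera('wrist'))
for q_ in manip.place_of('stem','wrist')[:1]: print(q_['p'],atz('wrist',px(q_['location']),62,s).round(1))
print(s['time_s'],s['opening'])
```

```text
-13.5 73.7 [-0.4  1.2  3.1] [ 0.06 -0.11 -0.03] -13.68 73.7 7.6 30.0
-13 73.7 [ 0.5  0.4 -4.2] [ 0.17 -0.24 -0.02] -13.48 73.7 7.2 30.2
-14 73.7 [0.6 0.5 4.2] [-0.02 -0.   -0.03] -13.66 73.7 7.7 30.5
0.97 [459.1 131.9  62. ]
32.875 85.57663422235848
```

View pics/end.png

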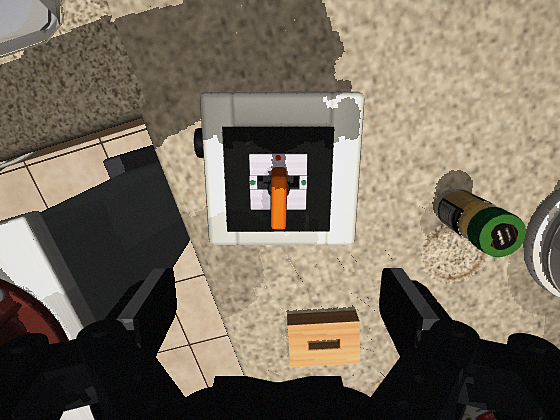

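The wing at (279,195) stands upright in line with the red dots, across the slot whose green dots are at (252,183) and (304,183). Pulling up gave a negative force, so it is locked, and the gripper is clear.

```bash
python3 -c "
from plant import manip
print(manip.close_job())"
```

```text
the job is handed in; nothing more can be done
None
```

The stem is locked upright in the base, the gripper has let go and is clear, and the job is handed in at about 33 s of the 67 s allowed; the judge's result was not reported back.

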